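# Check a twin rocking polisher for bearing play, load it level and snap its hood shut

### The arm

A 6-joint arm with a two-finger parallel gripper is mounted at the origin on a cart in front of the work surface, level with it; the furniture and walls round the work are solid. World frame = base frame: x ahead of the robot, y to its left, z up, the work surface at z = 0. Lengths are in mm, angles in degrees, forces in N, time in s.
With the tool pointing down it reaches from about 300 to 1000 mm from the base axis. Payload 5.1 kg.
Tool frame: the origin (TCP) lies midway between the tips of the shut fingers; the grasp point (between the pads) lies grip_point_offset behind it (grip_point_offset is the distance from the TCP to the grasp point, in mm); x points along the fingers, y is the direction in which the jaws open and shut, and the axes are right-handed (so a half turn about x gives the same grasp; the last joint's range is limited). The gripper opens to 95 mm and grips with 3 to 60 N. Pads are 20 mm wide; open, the fingers measure 119 mm over their backs; the gripper's body (75 mm by 180 mm) begins 59 mm behind the grasp point.
Start: joints at [63.163, 7.093, 94.555, -0, 78.352, -4.733], TCP at [244.615, 602.203, 214.656] pointing down, gripper open.
Joint ranges: [-149.61, 149.61], [-58.7, 133.49], [1.44, 155.28], [-77.14, 257.14], [18.33, 153.61], [-166.67, 166.67]. Speed limits (degrees/s): [147.25, 147.25, 180, 180, 180, 180].

### API

Orientations are given as [roll, pitch, yaw] about the fixed x, y, z axes, in that order (R = Rz(yaw) Ry(pitch) Rx(roll)).
In Python, from bench import state, read_camera, sign_off, grip_point_offset gives the robot as it stands.
- The arm moves only by the shell command python3 -m inch 'ROWS'. ROWS is JSON, a list of rows, each a list of 3 entries, a list of its own where there are three numbers: the gripper's target within -1 to 1 (shut at 1, half-way at 0, fully open at -1), then the shift along the tool's x, y, z each as a share of 100 mm, from -1 to 1, then the turn, a rotation vector about the tool's x, y, z each as a share of 2 pi rad, from -1 to 1. A call has exactly 5 rows; each row is the pose to reach, as a shift and turn from the pose commanded when the call began, along the tool's axes at that moment, turning the shorter way round; what a row does not reach only later rows make up. A row lasts 1/12 s, in which the tool goes at most 41.7 mm and 7.16 degrees, less where a joint would pass 70% of its speed; a pose out of reach is approached as far as the arm can. A call with a number of a shift or a turn outside -1 to 1 is refused whole. A call with a gripper value outside its range is refused whole. The fingers move at their own pace and stop on an object; the grip force is fixed at half the most. Time passes only in rows, so rows that repeat a pose let the fingers close, or fill a call up. It gives the time, the measured TCP pose, the force and the opening at its end, in the units of the state.
- state(): the state, without advancing time (a new reading comes with each control period).
- read_camera(name): name is "side" or "top" or "wrist"; returns a dict with "img" (480x640x3 uint8, red, green, blue), "z_map" (480x640 float32, mm along the optical axis (not along the pixel's ray), 0 where there is no reading), "fx", "fy", "cx", "cy" (pixels), "rvec" (rotation vector, rad) and "tvec" (3), from world to camera coordinates, as OpenCV has them. Camera axes: x right, y down, z forward; pixel columns grow to the right and rows downward; lengths in mm; the calibration is good to about 2 mm. A picture is of the moment at which its call begins.
- sign_off(): hands the job in, once; it reports no verdict.
The state is a dict: "time": time; "qpos": joint angles; "joint_velocities": joint speeds; "joint_efforts": joint torques, N m; "tool_pos": TCP position; "orientation": TCP orientation; "ft_force": force on the tool from outside, world axes, zero at the start; "wrist_torque": the same for the moment, N m; "width": finger opening in mm.
Only numpy, scipy, OpenCV 4.12 (cv2) and the standard library are available. Lean on these libraries where they do the work, as an engineer would, in place of code of your own. Each camera call takes 0.05 s, during which the arm holds its last target. There are 200 camera calls.

### The job

Before this rocking polisher is run, check its two blue trays for bearing play: starting with the left-hand tray, take each by its black centre lug and rock it side to side along its axle, first left and then right, firmly up to the stops. Load all the black-capped jars into pockets of the tray that runs tight so that it sits level, adding the yellow-capped balance jar only if the jars alone cannot be balanced, and leave the worn tray empty. Then swing the clear hood down and press it until it snaps fully shut, without disturbing the things lying around the machine.

Things in the scene. Friction and masses are not known exactly. Their poses are not given: they have to be found in the camera images.
- polisher: Grey bench machine, 215 (x) x 384 (y) x 45 mm, fixed; deck 45 mm above the bench. On it two blue trays rock side by side, each on its own axle, under a clear hood hinged at the back. Origin: middle of its underside, on the bench; x to its back (away from the robot), y to its left, z up. Place and heading vary.
- lug_a (a point): Top centre of tray a's black centre lug, which is 12 mm wide (y), 24 mm long (x) and stands 35 mm clear of the tray's rims; 119 mm above the bench when level. Axes as the machine's, tilting with the tray. Trays a and b look alike; either may be on the left.
- lug_b (a point): The same point on tray b. Each tray, 134 (x) x 128 (y) mm, has four square pockets 50 mm wide; their centres lie 39 mm to the front and back (x) and 37 mm to either side (y) of the lug, floors 50 mm below the lug's top, rims 15 mm high.
- float_a (a joint): Position of tray a along its axle, m, + to the machine's left, 0 mid-travel. It rubs lightly (1.2 N) and stays where it is left; the stops are solid. One tray of the two runs tight (about 3 mm of travel from stop to stop), the other is worn (about 14 mm); rocking them tells which.
- float_b (a joint): The same for tray b.
- pan_a (a joint): Tilt of tray a about its axle (which runs left to right, 38 mm below the lug's top), rad: 0 level, + with its back down, stops at +-0.15. A soft spring centres the empty tray; one jar more at the front or the back tilts it by about 0.11.
- pan_b (a joint): The same for tray b.
- hood (a joint): Opening of the clear hood, rad: 0 fully shut, 1.53 to 1.65 at the start, standing open behind the trays. The hinge line runs along y, 100 mm behind the machine's origin and 50 mm above the bench; it is stiff (about 3 N at the bar) and stays at any angle. From about 0.06 on a sprung catch resists until it snaps to 0.
- hood_bar (a point): Middle of the hood's black handle bar: round, 10 mm thick, 110 mm long along y, standing 32 mm off the hood's front wall. Shut, it is 221 mm in front of the hinge line and 62 mm above it; it turns with the hood, and with the hood open it lies on top.
- hood_top (a point): Point on the hood's flat top, at the middle near its front edge (173 mm in front of the hinge line, 152 mm above the bench when shut), where it is pressed: 10 to 15 N downward takes it past the catch. Turns with the hood. The top is 186 x 368 mm.
- jar_1: Sealed clear jar of brass parts with a black ribbed screw cap, round, 42 mm across, 52 mm tall, 0.2 kg. Origin: centre of its underside. Two to four of the four jars are present.
- jar_2: Sealed clear jar of brass parts with a black ribbed screw cap, round, 42 mm across, 52 mm tall, 0.2 kg. Origin: centre of its underside. Two to four of the four jars are present.
- jar_3: Sealed clear jar of brass parts with a black ribbed screw cap, round, 42 mm across, 52 mm tall, 0.2 kg. Origin: centre of its underside. Two to four of the four jars are present.
- jar_4: Sealed clear jar of brass parts with a black ribbed screw cap, round, 42 mm across, 52 mm tall, 0.2 kg. Origin: centre of its underside. Two to four of the four jars are present.
- balance_jar: Balance jar: steel jar with a yellow ribbed cap, same size and weight as the others (42 mm across, 52 mm tall, 0.2 kg). Origin: centre of its underside.
- oil_bottle: Bystander: small white oil bottle with a red spout, 33 x 105 mm, standing left of the machine. Origin: centre of its underside.
- green_screwdriver: Bystander: green-handled screwdriver, 120 mm long, lying left of the machine. Origin: its middle, underside.
- pad_stack: Bystander: round stack of tan leather pads, 35 mm across, 23 mm tall, lying right of the machine. Origin: centre of its underside.
Not all that is in view belongs to the job. What is shaped like the jar_4 but pink is not meant. What is shaped like the jar_1 but pink is not meant.

How it is judged (in metres and radians):
On the way, in this order (a step that is already met when the one before it is completed fails the run):
1. the left-hand tray is pushed along its axle to its left stop (((y of lug_a in the frame of polisher above 0 m and value of joint float_a above 0.0009 m) or (y of lug_b in the frame of polisher above 0 m and value of joint float_b above 0.0055 m))), for 0.1 s.
2. the left-hand tray is pushed to its right stop (((y of lug_a in the frame of polisher above 0 m and value of joint float_a below -0.0009 m) or (y of lug_b in the frame of polisher above 0 m and value of joint float_b below -0.0055 m))), for 0.1 s.
3. the right-hand tray is pushed along its axle to its left stop (((y of lug_a in the frame of polisher below 0 m and value of joint float_a above 0.0009 m) or (y of lug_b in the frame of polisher below 0 m and value of joint float_b above 0.0055 m))), for 0.1 s.
4. the right-hand tray is pushed to its right stop (((y of lug_a in the frame of polisher below 0 m and value of joint float_a below -0.0009 m) or (y of lug_b in the frame of polisher below 0 m and value of joint float_b below -0.0055 m))), for 0.1 s.
5. all jars stand in pockets of the tight tray, which sits level ((x of jar_1 in the frame of lug_a between 0.03 and 0.048 m or x of jar_1 in the frame of lug_a between -0.048 and -0.03 m) and (y of jar_1 in the frame of lug_a between 0.028 and 0.046 m or y of jar_1 in the frame of lug_a between -0.046 and -0.028 m) and z of jar_1 in the frame of lug_a between -0.056 and -0.044 m and (x of jar_2 in the frame of lug_a between 0.03 and 0.048 m or x of jar_2 in the frame of lug_a between -0.048 and -0.03 m) and (y of jar_2 in the frame of lug_a between 0.028 and 0.046 m or y of jar_2 in the frame of lug_a between -0.046 and -0.028 m) and z of jar_2 in the frame of lug_a between -0.056 and -0.044 m and (x of jar_3 in the frame of lug_a between 0.03 and 0.048 m or x of jar_3 in the frame of lug_a between -0.048 and -0.03 m) and (y of jar_3 in the frame of lug_a between 0.028 and 0.046 m or y of jar_3 in the frame of lug_a between -0.046 and -0.028 m) and z of jar_3 in the frame of lug_a between -0.056 and -0.044 m and (x of jar_4 in the frame of lug_a between 0.03 and 0.048 m or x of jar_4 in the frame of lug_a between -0.048 and -0.03 m) and (y of jar_4 in the frame of lug_a between 0.028 and 0.046 m or y of jar_4 in the frame of lug_a between -0.046 and -0.028 m) and z of jar_4 in the frame of lug_a between -0.056 and -0.044 m and value of joint pan_a between -0.05 and 0.05 rad and horizontal distance between balance_jar and lug_b above 0.095 m and (((x of balance_jar in the frame of lug_a between 0.03 and 0.048 m or x of balance_jar in the frame of lug_a between -0.048 and -0.03 m) and (y of balance_jar in the frame of lug_a between 0.028 and 0.046 m or y of balance_jar in the frame of lug_a between -0.046 and -0.028 m) and z of balance_jar in the frame of lug_a between -0.056 and -0.044 m) or horizontal distance between balance_jar and lug_a above 0.095 m)), for 0.3 s.
At the end, for the whole second after the job is handed in: Every black-capped jar present stands in a pocket of the tight tray (within 9 mm of the pocket's centre, on its floor), that tray is level to 0.05 rad, the balance jar is in one of its pockets or off the trays, no jar is on the worn tray, and the hood is snapped shut (below 0.015 rad) (all of step 5 and value of joint hood below 0.015 rad); the robot touches nothing.
It fails at once if a bystander object is pushed more than 50 mm (distance of any of oil_bottle, green_screwdriver, pad_stack from where it was at the start of the episode above 0.05 m).
Of jar_1, jar_2, jar_3, jar_4 only 2 to 4 are there at a start; the rules pass over those that are not, and their reading is None.
At some moment in a run one of jar_1, jar_2, jar_3, jar_4, balance_jar may be knocked a few centimetres aside while the robot is not near it.
It also fails if it takes over 210 s, if anything falls off the work surface, if the arm or the gripper's body presses on something with over 40 N, if the wrist force passes 120 N, or if a joint passes its speed limit or range.

## Working session

There is one attempt and no reset: what is moved stays moved. The work goes in short steps, Python scripts to look and compute and a shell command to move; the robot and the scene stay as the last step left them, time stands still between calls to the robot, and variables do not carry over. Pictures are saved under pics/ and viewed, about 12 in all and at most 16, crops included, and the job is handed in when it is done.

```bash
ls; mkdir -p pics; python3 - <<'E'
from bench import *
import cv2,numpy as np
print(grip_point_offset, state())
for n in("top","side"):
    d=read_camera(n);print(n,d["fx"],d["cx"],d["rvec"],d["tvec"])
    cv2.imwrite(f"pics/{n}0.png",d["img"][:,:,::-1]);np.savez(f"{n}0.npz",**d)
E
```

```text
pics
18.8 {'time': 0.0, 'qpos': array([ 6.31638561e+01,  7.13281289e+00,  9.46356006e+01,  9.98149134e-04,
        7.83509996e+01, -4.73250521e+00]), 'joint_velocities': array([ 0.01580847,  0.11902626,  0.04039453,  0.02783159, -0.00697791,
       -0.00871449]), 'joint_efforts': array([-1.11863603e-03, -4.17592371e+01, -3.59931922e+01,  7.73239858e-02,
        4.90680733e-02, -1.85635663e-04]), 'tool_pos': array([244.30907047, 601.63466228, 213.37909681]), 'orientation': array([ -95.2013515 ,   89.88058289, -117.30519274]), 'ft_force': array([0.05507579, 0.21898485, 0.51148066]), 'wrist_torque': array([ 0.02525387, -0.01563769, -0.04425336]), 'width': 94.99011500495516}
top 499.3333919391209 316.65222910609896 [ 2.14412004 -2.09357328  0.20677962] [ -20.87691465  550.76566822 1440.21245138]
side 471.7193210882363 311.541878625002 [ 1.98813738 -0.56700492  0.33603356] [-441.76633863  230.3672944  1087.99622675]
```

View pics/top0.png

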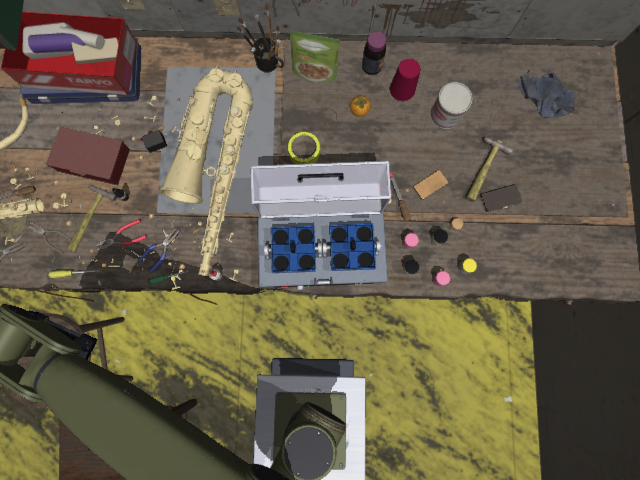

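View pics/side0.png

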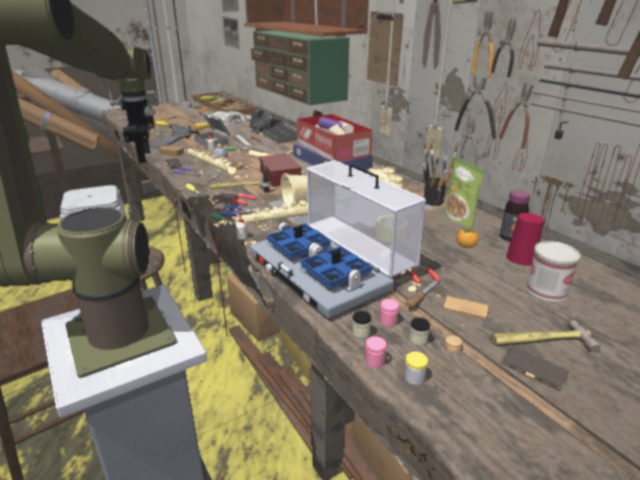

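```bash
cat > h.py <<'E'
from bench import *
import cv2,numpy as np
from scipy.spatial.transform import Rotation as Ro
def cam(n,save=None):
    d=read_camera(n)
    if save: np.savez(save+".npz",**d)
    return d
def geo(d):
    R=cv2.Rodrigues(np.array(d["rvec"],float))[0];t=np.array(d["tvec"],float).ravel()
    return R,t,-R.T@t
def ray(d,u,v):
    R,t,c=geo(d);r=R.T@np.array([(u-d["cx"])/d["fx"],(v-d["cy"])/d["fy"],1.]);return c,r
def onz(d,u,v,z):
    c,r=ray(d,u,v);return c+r*(z-c[2])/r[2]
def bydepth(d,u,v):
    c,r=ray(d,u,v);return c+r*float(d["z_map"][int(round(v)),int(round(u))])
def proj(d,P):
    R,t,c=geo(d);q=R@np.asarray(P,float)+t;return np.array([d["fx"]*q[0]/q[2]+d["cx"],d["fy"]*q[1]/q[2]+d["cy"]])
def tri(d1,p1,d2,p2):
    c1,r1=ray(d1,*p1);c2,r2=ray(d2,*p2)
    s=np.linalg.lstsq(np.c_[r1,-r2],c2-c1,rcond=None)[0]
    a=c1+s[0]*r1;b=c2+s[1]*r2;return (a+b)/2,np.linalg.norm(a-b)
def world(d):
    R,t,c=geo(d);v,u=np.mgrid[:480,:640];z=d["z_map"]
    P=np.stack([(u-d["cx"])/d["fx"]*z,(v-d["cy"])/d["fy"]*z,z],-1);return (P-t)@R
def blobs(d,lo,hi,amin=30,box=None):
    hsv=cv2.cvtColor(np.ascontiguousarray(d["img"]),cv2.COLOR_RGB2HSV);m=cv2.inRange(hsv,lo,hi)
    n,l,s,c=cv2.connectedComponentsWithStats(m)
    return [(c[i].round(1),s[i]) for i in range(1,n) if s[i,4]>=amin and (box is None or (box[0]<c[i][0]<box[2] and box[1]<c[i][1]<box[3]))]
def tool(P,yaw=None):
    "shift of TCP to world P in tool axes, units of 100mm"
    s=state();R=Ro.from_euler("xyz",s["orientation"],degrees=True)
    return R.inv().apply(np.asarray(P)-s["tool_pos"])/100,R.as_matrix().round(3)
E
python3 - <<'E'
from h import *
T=dict(np.load("top0.npz"));S=dict(np.load("side0.npz"))
print("cams",geo(T)[2],geo(S)[2])
W=world(T)
for n,u,v in[("blk",440,235),("blk",411,266),("pink",411,240),("pink",443,278),("yel",469,265),("lugL",293,248),("lugR",353,247),("pads",457,223),("deck",267,280),("deckR",380,280)]:
    print(n,bydepth(T,u,v).round(1))
def up(d,x0,y0,x1,y1):return cv2.resize(d["img"][y0:y1,x0:x1,::-1],None,fx=2.6,fy=2.6,interpolation=cv2.INTER_CUBIC)
a=up(T,235,140,485,300);b=up(S,240,150,490,210+180-150)
b=up(S,225,150,475,390)
cv2.imwrite("pics/c1.png",a);cv2.imwrite("pics/c2.png",b[:600])
print(a.shape,b.shape)
E
```

```text
cams [ 261.99265263  -11.49039133 1519.61126372] [ -70.65346348 -965.17721733  703.848993  ]
blk [ 571.3 -378.6   47.9]
blk [ 475.5 -290.6   45.5]
pink [ 553.7 -290.9   49.2]
pink [ 441.2 -383.5   51.4]
yel [ 481.8 -461.7   51.2]
lugL [508.3  58.7 120.2]
lugR [ 515.4 -112.   119.3]
pads [ 615.  -437.4   25.3]
deck [423.3 136.1  47.1]
deckR [ 431.2 -197.9   47.9]
(416, 650, 3) (624, 650, 3)
```

View pics/c1.png

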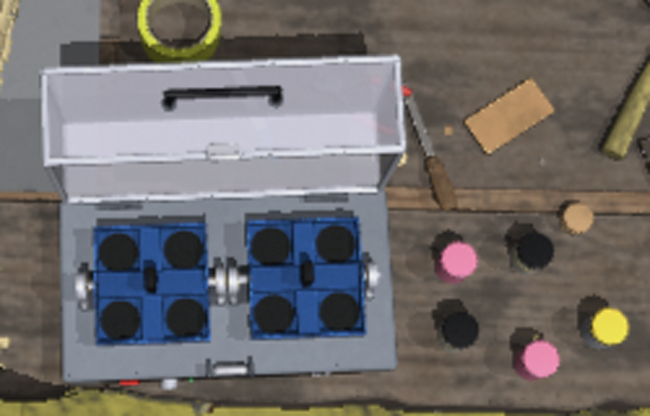

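View pics/c2.png

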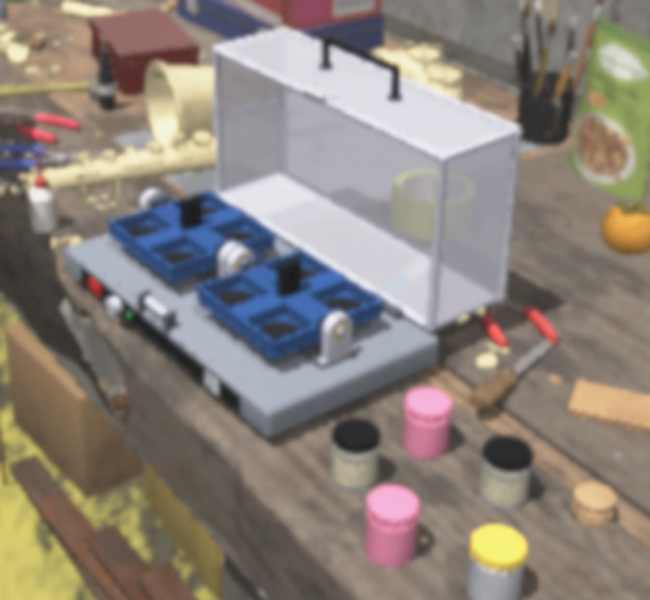

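```bash
python3 - <<'E'
from h import *
T=dict(np.load("top0.npz"));S=dict(np.load("side0.npz"))
WT=world(T);WS=world(S)
def near(W,img,P,r,zlo,zhi,f):
    h=cv2.cvtColor(np.ascontiguousarray(img),cv2.COLOR_RGB2HSV)
    m=(np.hypot(W[...,0]-P[0],W[...,1]-P[1])<r)&(W[...,2]>zlo)&(W[...,2]<zhi)&f(h)
    q=W[m];return len(q),((q.min(0)+q.max(0))/2).round(1),np.median(q,0).round(1)
dark=lambda h:h[...,2]<75
yel=lambda h:(h[...,0]>20)&(h[...,0]<35)&(h[...,1]>120)
for n,P,f,z in[("jarA",(571,-378),dark,(42,60)),("jarB",(475,-290),dark,(42,60)),("bal",(482,-462),yel,(42,60)),("lugL",(508,58),dark,(108,126)),("lugR",(515,-112),dark,(108,126))]:
    print(n,"top",near(WT,T["img"],P,32,*z,f),"side",near(WS,S["img"],P,32,*z,f))
# deck outline
m=(WT[...,2]>40)&(WT[...,2]<50)&(WT[...,0]>380)&(WT[...,0]<640)&(abs(WT[...,1]+30)<230)
q=WT[m][:,:2].astype(np.float32);q=q[(q[:,1]>-215)&(q[:,1]<190)]
print("deck",cv2.minAreaRect(q))
# front edge fit
import collections
e=[]
for y in range(-190,150,10):
    s=q[abs(q[:,1]-y)<5]
    if len(s):e.append((s[:,0].min(),y))
e=np.array(e);print("front edge slope deg",np.degrees(np.arctan(np.polyfit(e[:,1],e[:,0],1)[0])),np.polyfit(e[:,1],e[:,0],1))
print(tool([500,0,200]))
E
```

```text
jarA top (150, array([ 567.1, -379.2,   50.9]), array([ 566.9, -378.1,   53.4])) side (184, array([ 564.1, -380.8,   50.3]), array([ 562.1, -383.1,   53.7]))
jarB top (152, array([ 473.1, -291.3,   51.6]), array([ 472.2, -291.1,   53.5])) side (175, array([ 470.3, -292.9,   52.1]), array([ 468.3, -295. ,   54.1]))
bal top (160, array([ 480.2, -462.6,   51.5]), array([ 481.1, -460.3,   53.3])) side (292, array([ 479.6, -461.1,   51.7]), array([ 477.2, -463.5,   53.8]))
lugL top (38, array([511.3,  61.9, 117.6]), array([511.6,  61.4, 118.8])) side (35, array([511.1,  57.8, 115.9]), array([511.1,  57.4, 115.1]))
lugR top (37, array([ 524.8, -112.2,  117.1]), array([ 524.1, -112. ,  119.3])) side (51, array([ 522.3, -113.1,  115.5]), array([ 520.4, -115.1,  116.1]))
deck ((520.4348754882812, -23.250503540039062), (234.98765563964844, 382.3987121582031), 2.8077895641326904)
front edge slope deg -3.7582589846273864 [-6.56882299e-02  4.12909413e+02]
(array([ 0.14321649, -4.61241463,  4.63261498]), array([[-0.001,  0.376,  0.926],
       [-0.002,  0.926, -0.376],
       [-1.   , -0.002, -0.   ]]))
```

```bash

python3 -m inch '[[-1,[0,-0.2,0.2],[0,0,0]],[-1,[0,-0.4,0.4],[0,0,0]],[-1,[0,-0.6,0.6],[0,0,0]],[-1,[0,-0.8,0.8],[0,0,0]],[-1,[0,-1,1],[0,0,0]]]'
python3 -m inch '[[-1,[0,-0.2,0.2],[0,0,0]],[-1,[0,-0.4,0.4],[0,0,0]],[-1,[0,-0.6,0.6],[0,0,0]],[-1,[0,-0.8,0.8],[0,0,0]],[-1,[0,-1,1],[0,0,0]]]'
python3 -m inch '[[-1,[0,-0.2,0.2],[0,0,0]],[-1,[0,-0.4,0.4],[0,0,0]],[-1,[0,-0.6,0.6],[0,0,0]],[-1,[0,-0.8,0.8],[0,0,0]],[-1,[0,-1,1],[0,0,0]]]'
python3 -m inch '[[-1,[0,-0.2,0.2],[0,0,0]],[-1,[0,-0.4,0.4],[0,0,0]],[-1,[0,-0.6,0.6],[0,0,0]],[-1,[0,-0.8,0.8],[0,0,0]],[-1,[0,-1,1],[0,0,0]]]'
python3 -m inch '[[-1,[0,0,0.2],[-0.018,0,0]],[-1,[0,0,0.4],[-0.036,0,0]],[-1,[0,0,0.5],[-0.054,0,0]],[-1,[0,0,0.5],[-0.0725,0,0]],[-1,[0,0,0.5],[-0.0725,0,0]]]'
cat >> h.py <<'E'
def near(d,P,r,zlo,zhi,f):
    W=world(d);h=cv2.cvtColor(np.ascontiguousarray(d["img"]),cv2.COLOR_RGB2HSV)
    m=(np.hypot(W[...,0]-P[0],W[...,1]-P[1])<r)&(W[...,2]>zlo)&(W[...,2]<zhi)&f(h)&(d["z_map"]>0)
    q=W[m]
    return (len(q),((q.min(0)+q.max(0))/2).round(1),np.median(q,0).round(1),(q.max(0)-q.min(0)).round(1)) if len(q) else 0
dark=lambda h:h[...,2]<75
yel=lambda h:(h[...,0]>20)&(h[...,0]<35)&(h[...,1]>120)
def st():
    s=state();print(round(s["time"],2),s["tool_pos"].round(1),"F",s["ft_force"].round(1),"w",round(s["width"],1))
E
python3 - <<'E'
from h import *
d=cam("wrist","w1");cv2.imwrite("pics/w1.png",d["img"][:,:,::-1]);st()
print(geo(d)[2],tool([511,60,120]))
print(near(d,(511,60),30,108,126,dark))
E
```

```text
time: 0.52
tool_pos: [299.7, 470.5, 213.9]
orientation: [-101.0, 89.9, -123.0]
ft_force: [0.3, -0.3, 0.7]
width: 94.8
time: 0.93
tool_pos: [354.7, 340.2, 214.2]
orientation: [-116.1, 90.0, -138.2]
ft_force: [-0.3, 1.0, -1.0]
width: 94.9
time: 1.35
tool_pos: [409.7, 210.0, 214.2]
orientation: [-137.7, 90.0, -159.8]
ft_force: [0.1, -0.8, 0.3]
width: 95.0
time: 1.77
tool_pos: [464.7, 79.7, 214.2]
orientation: [-160.1, 90.0, 177.7]
ft_force: [1.0, -0.1, -0.4]
width: 94.5
time: 2.18
tool_pos: [511.1, 61.8, 213.9]
orientation: [178.7, 89.9, -177.2]
ft_force: [-0.1, -0.5, -0.3]
width: 95.1
2.23 [510.8  62.1 214. ] F [-0.4  0.4  0. ] w 94.7
[439.7370323   54.83703492 383.75971529] (array([ 0.93989642, -0.02099785,  0.00195657]), array([[-0.001, -0.067,  0.998],
       [ 0.   ,  0.998,  0.067],
       [-1.   ,  0.   , -0.001]]))
(508, array([513.8,  59.6, 114.3]), array([512.6,  59.5, 118. ]), array([23.1, 13.7, 11.9]))
```

View pics/w1.png

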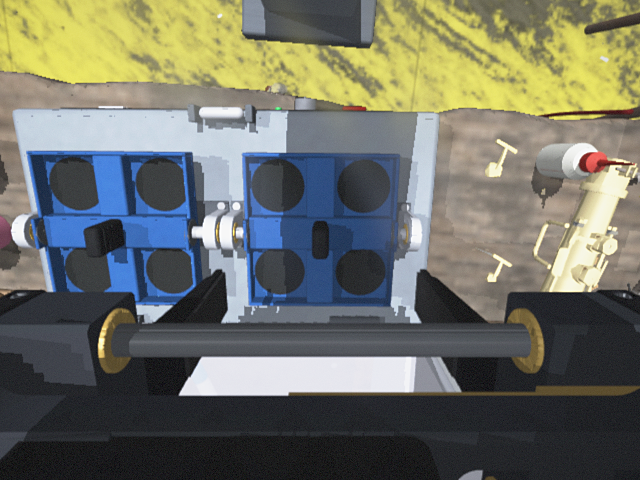

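```bash

python3 -m inch '[[0.2,[0.2,0,0.02],[0,0,0]],[0.2,[0.4,-0.02,0.02],[0,0,0]],[0.2,[0.6,-0.02,0.02],[0,0,0]],[0.2,[0.8,-0.02,0.02],[0,0,0]],[0.2,[0.95,-0.02,0.02],[0,0,0]]]'
python3 -m inch '[[0.2,[0.1,0,0],[0,0,0]],[0.2,[0.2,0,0],[0,0,0]],[0.2,[0.28,0,0],[0,0,0]],[0.2,[0.29,0,0],[0,0,0]],[0.2,[0.29,0,0],[0,0,0]]]'
python3 -m inch '[[0.5,[0,0,0],[0,0,0]],[0.7,[0,0,0],[0,0,0]],[1,[0,0,0],[0,0,0]],[1,[0,0,0],[0,0,0]],[1,[0,0,0],[0,0,0]]]'
python3 -m inch '[[1,[0,0,0],[0,0,0]],[1,[0,0,0],[0,0,0]],[1,[0,0,0],[0,0,0]],[1,[0,0,0],[0,0,0]],[1,[0,0,0],[0,0,0]]]'
```

```text
time: 2.65
tool_pos: [511.8, 60.7, 117.7]
orientation: [175.5, 89.9, 179.4]
ft_force: [0.1, 0.4, 0.0]
width: 67.3
time: 3.07
tool_pos: [513.1, 60.5, 90.6]
orientation: [179.5, 90.0, -176.5]
ft_force: [-0.0, -0.1, -0.5]
width: 39.2
time: 3.48
tool_pos: [513.5, 60.5, 91.2]
orientation: [16.5, 89.9, 20.5]
ft_force: [-0.2, 0.5, 1.7]
width: 11.5
time: 3.9
tool_pos: [513.5, 60.5, 91.1]
orientation: [18.1, 90.0, 22.0]
ft_force: [-0.4, 0.8, 4.2]
width: 11.7
```

```bash

python3 -m inch '[[1,[0,0.01,0],[0,0,0]],[1,[0,0.02,0],[0,0,0]],[1,[0,0.03,0],[0,0,0]],[1,[0,0.03,0],[0,0,0]],[1,[0,0.03,0],[0,0,0]]]'
python3 -m inch '[[1,[0,0.01,0],[0,0,0]],[1,[0,0.02,0],[0,0,0]],[1,[0,0.03,0],[0,0,0]],[1,[0,0.03,0],[0,0,0]],[1,[0,0.03,0],[0,0,0]]]'
```

```text
time: 4.32
tool_pos: [513.3, 63.1, 91.1]
orientation: [-45.5, 89.9, -41.5]
ft_force: [0.4, -0.9, 5.7]
width: 11.7
time: 4.73
tool_pos: [513.3, 63.3, 91.1]
orientation: [-85.8, 89.6, -81.8]
ft_force: [0.1, -12.4, 5.5]
width: 11.7
```

```bash

python3 -m inch '[[1,[0,0.01,0],[0,0,0]],[1,[0,0.02,0],[0,0,0]],[1,[0,0.03,0],[0,0,0]],[1,[0,0.03,0],[0,0,0]],[1,[0,0.03,0],[0,0,0]]]'
python3 -m inch '[[1,[0,-0.02,0],[0,0,0]],[1,[0,-0.05,0],[0,0,0]],[1,[0,-0.07,0],[0,0,0]],[1,[0,-0.09,0],[0,0,0]],[1,[0,-0.09,0],[0,0,0]]]'
python3 -m inch '[[1,[0,-0.01,0],[0,0,0]],[1,[0,-0.02,0],[0,0,0]],[1,[0,-0.03,0],[0,0,0]],[1,[0,-0.03,0],[0,0,0]],[1,[0,-0.03,0],[0,0,0]]]'
python3 -m inch '[[1,[0,-0.01,0],[0,0,0]],[1,[0,-0.02,0],[0,0,0]],[1,[0,-0.03,0],[0,0,0]],[1,[0,-0.03,0],[0,0,0]],[1,[0,-0.03,0],[0,0,0]]]'
```

```text
time: 5.15
tool_pos: [513.3, 63.4, 91.1]
orientation: [-88.8, 89.3, -84.7]
ft_force: [0.1, -24.0, 4.0]
width: 11.7
time: 5.57
tool_pos: [513.5, 60.3, 91.1]
orientation: [2.8, 90.0, 6.8]
ft_force: [-0.5, -1.3, 4.8]
width: 11.7
time: 5.98
tool_pos: [513.6, 60.0, 91.2]
orientation: [78.8, 89.7, 82.8]
ft_force: [-1.3, 8.5, 5.2]
width: 12.2
time: 6.4
tool_pos: [513.6, 59.9, 91.1]
orientation: [83.9, 89.4, 87.8]
ft_force: [-1.5, 20.0, 5.0]
width: 11.6
```

```bash

python3 -m inch '[[1,[0,0.04,0],[0,0,0]],[1,[0,0.06,0],[0,0,0]],[0.2,[0,0.06,0],[0,0,0]],[0.2,[0,0.06,0],[0,0,0]],[0.2,[0,0.06,0],[0,0,0]]]'
python3 -m inch '[[0.2,[-0.1,0,0],[0,0,0]],[0.2,[-0.2,0,0],[0,0,0]],[0.2,[-0.3,0,0],[0,0,0]],[0.2,[-0.45,0,0],[0,0,0]],[0.2,[-0.55,0,0],[0,0,0]]]'
python3 - <<'E'
from h import *
d=dict(np.load("w1.npz"));print("R early",near(d,(523,-112),32,108,126,dark))
d=cam("wrist","w2");st();print("R",near(d,(523,-112),32,108,126,dark),"L",near(d,(513,60),32,108,126,dark))
print(tool([523,-112,90]))
E
```

```text
time: 6.82
tool_pos: [512.4, 60.4, 89.7]
orientation: [177.8, 89.9, -178.2]
ft_force: [-0.5, 0.8, 0.8]
width: 26.7
time: 7.23
tool_pos: [514.1, 60.3, 148.3]
orientation: [-3.6, 89.8, 0.4]
ft_force: [-0.2, -0.6, 0.4]
width: 38.3
R early (648, array([ 525. , -112.3,  114.3]), array([ 524.1, -110.2,  117.6]), array([23.8, 13.1, 12.4]))
7.28 [515.4  60.4 150.4] F [ 0.4 -0.9  1. ] w 37.9
R (1212, array([ 524.7, -112.5,  114.2]), array([ 523.9, -109.7,  117.4]), array([24. , 13.7, 12.4])) L (855, array([513.6,  59.5, 114.3]), array([512.1,  59.3, 118.1]), array([23.2, 13.8, 12.6]))
(array([ 0.60427566, -1.7246446 , -0.04812618]), array([[ 0.006, -0.07 ,  0.998],
       [ 0.   ,  0.998,  0.07 ],
       [-1.   , -0.   ,  0.006]]))
```

```bash

python3 -m inch '[[0.2,[0,-0.2,0],[0,0,0]],[0.2,[0,-0.4,0],[0,0,0]],[0.2,[0,-0.6,0],[0,0,0]],[0.2,[0,-0.8,0],[0,0,0]],[0.2,[0,-1,-0.01],[0,0,0]]]'
python3 -m inch '[[0.2,[0,-0.2,0],[0,0,0]],[0.2,[0,-0.4,0],[0,0,0]],[0.2,[0,-0.6,0],[0,0,0]],[0.2,[0,-0.72,0],[0,0,0]],[0.2,[0,-0.725,0],[0,0,0]]]'
python3 -m inch '[[0.2,[0.15,0,0],[0,0,0]],[0.2,[0.3,0,0],[0,0,0]],[0.2,[0.45,0,0],[0,0,0]],[0.2,[0.55,0,0],[0,0,0]],[0.2,[0.57,0,0],[0,0,0]]]'
python3 -m inch '[[0.5,[0,0,0],[0,0,0]],[0.7,[0,0,0],[0,0,0]],[1,[0,0,0],[0,0,0]],[1,[0,0,0],[0,0,0]],[1,[0,0,0],[0,0,0]]]'
python3 -m inch '[[1,[0,0.02,0],[0,0,0]],[1,[0,0.04,0],[0,0,0]],[1,[0,0.04,0],[0,0,0]],[1,[0,0.04,0],[0,0,0]],[1,[0,0.04,0],[0,0,0]]]'
```

```text
time: 7.7
tool_pos: [519.4, -40.4, 146.2]
orientation: [-14.6, 89.9, -10.6]
ft_force: [0.6, 0.6, 0.2]
width: 38.1
time: 8.12
tool_pos: [524.4, -113.6, 146.0]
orientation: [-46.9, 90.0, -43.0]
ft_force: [-0.3, -0.7, -0.1]
width: 38.1
time: 8.53
tool_pos: [522.7, -110.5, 86.4]
orientation: [153.5, 89.8, 157.6]
ft_force: [-0.9, -0.2, -0.4]
width: 38.0
time: 8.95
tool_pos: [524.8, -111.8, 89.6]
orientation: [-13.8, 89.9, -9.8]
ft_force: [0.0, -0.4, 1.6]
width: 11.8
time: 9.37
tool_pos: [524.6, -107.8, 89.6]
orientation: [-5.2, 89.9, -1.2]
ft_force: [-0.3, 0.8, 6.1]
width: 11.9
```

```bash

python3 -m inch '[[1,[0,0.02,0],[0,0,0]],[1,[0,0.04,0],[0,0,0]],[1,[0,0.04,0],[0,0,0]],[1,[0,0.04,0],[0,0,0]],[1,[0,0.04,0],[0,0,0]]]'
python3 -m inch '[[1,[0,0.01,0],[0,0,0]],[1,[0,0.02,0],[0,0,0]],[1,[0,0.03,0],[0,0,0]],[1,[0,0.03,0],[0,0,0]],[1,[0,0.03,0],[0,0,0]]]'
python3 -m inch '[[1,[0,0.01,0],[0,0,0]],[1,[0,0.02,0],[0,0,0]],[1,[0,0.03,0],[0,0,0]],[1,[0,0.03,0],[0,0,0]],[1,[0,0.03,0],[0,0,0]]]'
```

```text
time: 9.78
tool_pos: [524.3, -103.8, 89.6]
orientation: [-10.6, 89.9, -6.6]
ft_force: [0.7, 1.3, 5.9]
width: 11.5
time: 10.2
tool_pos: [524.1, -101.0, 89.6]
orientation: [-23.0, 89.9, -19.0]
ft_force: [-0.4, -1.2, 5.1]
width: 11.9
time: 10.62
tool_pos: [524.2, -100.9, 89.6]
orientation: [-72.9, 89.6, -68.9]
ft_force: [0.4, -11.2, 2.8]
width: 11.8
```

```bash

python3 -m inch '[[1,[0,0.01,0],[0,0,0]],[1,[0,0.02,0],[0,0,0]],[1,[0,0.03,0],[0,0,0]],[1,[0,0.03,0],[0,0,0]],[1,[0,0.03,0],[0,0,0]]]'
python3 -m inch '[[1,[0,-0.03,0],[0,0,0]],[1,[0,-0.06,0],[0,0,0]],[1,[0,-0.09,0],[0,0,0]],[1,[0,-0.12,0],[0,0,0]],[1,[0,-0.15,0],[0,0,0]]]'
python3 -m inch '[[1,[0,-0.02,0],[0,0,0]],[1,[0,-0.04,0],[0,0,0]],[1,[0,-0.05,0],[0,0,0]],[1,[0,-0.05,0],[0,0,0]],[1,[0,-0.05,0],[0,0,0]]]'
python3 -m inch '[[1,[0,-0.01,0],[0,0,0]],[1,[0,-0.02,0],[0,0,0]],[1,[0,-0.03,0],[0,0,0]],[1,[0,-0.03,0],[0,0,0]],[1,[0,-0.03,0],[0,0,0]]]'
```

```text
time: 11.03
tool_pos: [524.1, -100.8, 89.6]
orientation: [-79.6, 89.3, -75.5]
ft_force: [0.8, -22.7, 1.0]
width: 11.9
time: 11.45
tool_pos: [524.7, -109.5, 89.6]
orientation: [27.2, 89.9, 31.2]
ft_force: [-1.0, 0.9, 6.3]
width: 12.1
time: 11.87
tool_pos: [525.0, -114.7, 89.6]
orientation: [1.8, 89.9, 5.8]
ft_force: [-0.1, 0.4, 7.1]
width: 11.5
time: 12.28
tool_pos: [525.0, -115.1, 89.6]
orientation: [80.2, 89.7, 84.2]
ft_force: [-1.2, 8.4, 8.1]
width: 12.0
```

```bash

python3 -m inch '[[1,[0,-0.01,0],[0,0,0]],[1,[0,-0.02,0],[0,0,0]],[1,[0,-0.03,0],[0,0,0]],[1,[0,-0.03,0],[0,0,0]],[1,[0,-0.03,0],[0,0,0]]]'
python3 -m inch '[[1,[0,0.04,0],[0,0,0]],[1,[0,0.07,0],[0,0,0]],[0.2,[0,0.07,0],[0,0,0]],[0.2,[0,0.07,0],[0,0,0]],[0.2,[0,0.07,0],[0,0,0]]]'
python3 -m inch '[[0.2,[-0.1,0,0],[0,0,0]],[0.2,[-0.2,0,0],[0,0,0]],[0.2,[-0.35,0,0],[0,0,0]],[0.2,[-0.5,0,0],[0,0,0]],[0.2,[-0.65,0,0],[0,0,0]]]'
python3 -m inch '[[-0.2,[0,-0.2,-0.07],[0,0,0]],[-0.2,[0,-0.4,-0.14],[0,0,0]],[-0.2,[0,-0.6,-0.22],[0,0,0]],[-0.2,[0,-0.8,-0.3],[0,0,0]],[-0.2,[0,-1,-0.36],[0,0,0]]]'
python3 -m inch '[[-0.2,[0,-0.2,-0.07],[0,0,0]],[-0.2,[0,-0.4,-0.14],[0,0,0]],[-0.2,[0,-0.6,-0.22],[0,0,0]],[-0.2,[0,-0.73,-0.3],[0,0,0]],[-0.2,[0,-0.73,-0.3],[0,0,0]]]'
python3 - <<'E'
from h import *
d=cam("wrist","w3");cv2.imwrite("pics/w3.png",d["img"][:,:,::-1]);st()
j=near(d,(471,-292),32,42,60,dark);print(j,near(d,(566,-380),32,42,60,dark))
print(tool([j[1][0],j[1][1],20]))
t=cam("top","t1")
for P in((566,-380),(471,-292)):print("top",near(t,P,40,42,60,dark))
E
```

```text
time: 12.7
tool_pos: [525.0, -115.3, 89.5]
orientation: [87.7, 89.4, 91.6]
ft_force: [-2.3, 19.4, 11.8]
width: 12.0
time: 13.12
tool_pos: [523.5, -113.4, 87.7]
orientation: [154.6, 89.9, 158.6]
ft_force: [0.1, 0.2, 0.1]
width: 26.4
time: 13.53
tool_pos: [524.5, -114.0, 155.4]
orientation: [-19.6, 90.0, -15.6]
ft_force: [-0.2, -0.5, -0.6]
width: 38.2
time: 13.95
tool_pos: [495.2, -217.2, 155.0]
orientation: [-34.3, 89.9, -30.3]
ft_force: [0.5, 0.0, -0.3]
width: 56.5
time: 14.37
tool_pos: [469.8, -293.4, 154.9]
orientation: [-70.0, 89.9, -66.2]
ft_force: [-0.1, -0.3, 0.9]
width: 57.3
14.42 [ 470.3 -292.2  154.7] F [-0.2 -0.2  1.2] w 56.8
(2102, array([ 474.1, -293.8,   48.2]), array([ 473. , -293.8,   51.6]), array([42.3, 41.9, 11.9])) (4, array([ 548.6, -384.4,   45.1]), array([ 549.1, -384.6,   44.3]), array([1.4, 1.9, 2.4]))
(array([ 1.34736993, -0.01794897,  0.03546442]), array([[ 0.001, -0.067,  0.998],
       [-0.001,  0.998,  0.067],
       [-1.   , -0.001,  0.001]]))
top 0
top 0
```

View pics/w3.png

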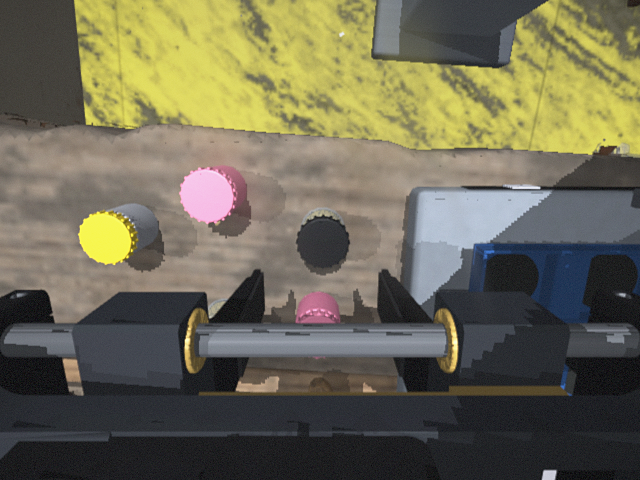

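```bash

python3 -m inch '[[-0.2,[0.2,-0.015,0.035],[0,0,0]],[-0.2,[0.4,-0.015,0.035],[0,0,0]],[-0.2,[0.6,-0.015,0.035],[0,0,0]],[-0.2,[0.8,-0.015,0.035],[0,0,0]],[-0.2,[0.95,-0.015,0.035],[0,0,0]]]'
python3 -m inch '[[-0.2,[0.15,0,0],[0,0,0]],[-0.2,[0.3,0,0],[0,0,0]],[-0.2,[0.385,0,0],[0,0,0]],[-0.2,[0.385,0,0],[0,0,0]],[0.1,[0.385,0,0],[0,0,0]]]'
python3 -m inch '[[0.5,[0,0,0],[0,0,0]],[1,[0,0,0],[0,0,0]],[1,[0,0,0],[0,0,0]],[1,[0,0,0],[0,0,0]],[1,[0,0,0],[0,0,0]]]'
python3 -m inch '[[1,[-0.1,0,0],[0,0,0]],[1,[-0.3,0,0],[0,0,0]],[1,[-0.5,0,0],[0,0,0]],[1,[-0.7,0,0],[0,0,0]],[1,[-0.9,0,0],[0,0,0]]]'
python3 -m inch '[[1,[-0.2,0,0],[0,0,0]],[1,[-0.4,0,0],[0,0,0]],[1,[-0.5,0,0],[0,0,0]],[1,[-0.5,0,0],[0,0,0]],[1,[-0.5,0,0],[0,0,0]]]'
```

```text
time: 14.88
tool_pos: [474.1, -290.7, 57.3]
orientation: [123.7, 89.9, 127.8]
ft_force: [0.5, -0.2, 0.2]
width: 57.1
time: 15.3
tool_pos: [474.4, -291.6, 20.3]
orientation: [124.2, 90.0, 128.2]
ft_force: [0.3, -0.6, 0.7]
width: 54.0
time: 15.72
tool_pos: [475.1, -292.6, 21.6]
orientation: [-27.4, 89.9, -23.4]
ft_force: [-0.5, 2.6, 5.7]
width: 41.3
time: 16.13
tool_pos: [473.4, -291.9, 110.7]
orientation: [157.4, 89.9, 161.3]
ft_force: [0.2, -0.2, -2.2]
width: 41.7
time: 16.55
tool_pos: [473.9, -292.2, 160.0]
orientation: [-96.1, 90.0, -92.2]
ft_force: [-0.4, -0.6, -2.4]
width: 41.6
```

```bash

python3 -m inch '[[1,[0,0.15,0.03],[0,0,0]],[1,[0,0.35,0.08],[0,0,0]],[1,[0,0.55,0.13],[0,0,0]],[1,[0,0.75,0.18],[0,0,0]],[1,[0,1,0.25],[0,0,0]]]'
python3 -m inch '[[1,[0,0.2,0.05],[0,0,0]],[1,[0,0.4,0.1],[0,0,0]],[1,[0,0.6,0.15],[0,0,0]],[1,[0,0.8,0.2],[0,0,0]],[1,[0,1,0.25],[0,0,0]]]'
python3 -m inch '[[1,[0,0.2,0.05],[0,0,0]],[1,[0,0.4,0.1],[0,0,0]],[1,[0,0.6,0.15],[0,0,0]],[1,[0,0.8,0.2],[0,0,0]],[1,[0,1,0.25],[0,0,0]]]'
python3 -m inch '[[1,[0,0.2,0.05],[0,0,0]],[1,[0,0.4,0.1],[0,0,0]],[1,[0,0.6,0.15],[0,0,0]],[1,[0,0.75,0.2],[0,0,0]],[1,[0,0.854,0.27],[0,0,0]]]'
python3 -m inch '[[1,[0,0,0],[0,0,0]],[1,[0,0,0],[0,0,0]],[1,[0,0,0],[0,0,0]],[1,[0,0,0],[0,0,0]],[1,[0,0,0],[0,0,0]]]'
python3 - <<'E'
from h import *
d=cam("wrist","w4");st();cv2.imwrite("pics/w4.png",d["img"][:,:,::-1]);
print("L",near(d,(513,60),32,108,126,dark))
print(tool([550,99,92]))
E
```

```text
time: 16.97
tool_pos: [490.8, -188.9, 157.8]
orientation: [150.6, 89.8, 154.5]
ft_force: [0.8, -0.9, -1.4]
width: 41.6
time: 17.38
tool_pos: [508.7, -87.0, 157.9]
orientation: [156.5, 89.8, 160.5]
ft_force: [-0.2, -0.2, -2.8]
width: 41.3
time: 17.8
tool_pos: [526.5, 14.2, 157.8]
orientation: [168.3, 89.8, 172.3]
ft_force: [0.1, 0.5, -2.3]
width: 41.5
time: 18.22
tool_pos: [547.2, 101.4, 157.8]
orientation: [174.6, 89.8, 178.6]
ft_force: [-0.1, 0.3, -3.1]
width: 41.8
time: 18.63
tool_pos: [548.8, 98.7, 160.0]
orientation: [-158.8, 90.0, -154.9]
ft_force: [-0.4, 0.5, -2.3]
width: 41.7
18.68 [548.9  98.7 160.1] F [-0.2 -0.6 -2. ] w 41.5
L (849, array([513.9,  59.8, 114.4]), array([513.2,  60.5, 118.2]), array([23.4, 13.2, 12.5]))
(array([0.68141912, 0.00205697, 0.01110931]), array([[-0.   , -0.069,  0.998],
       [-0.   ,  0.998,  0.069],
       [-1.   , -0.   , -0.   ]]))
```

View pics/w4.png

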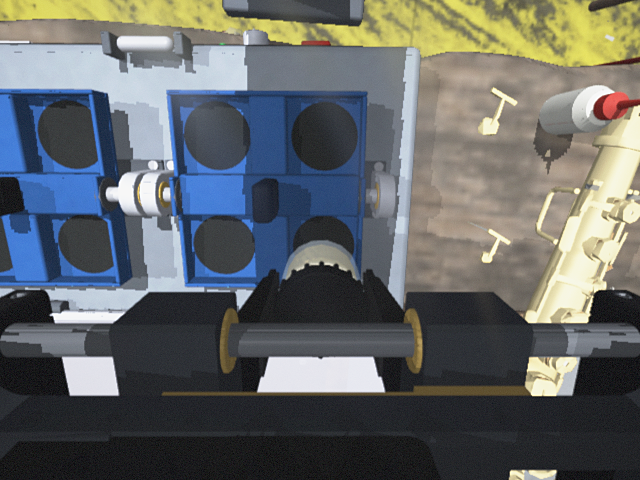

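```bash

python3 -m inch '[[1,[0.1,0,0.01],[0,0,0]],[1,[0.25,0,0.01],[0,0,0]],[1,[0.4,0,0.01],[0,0,0]],[1,[0.5,0,0.01],[0,0,0]],[1,[0.55,0,0.01],[0,0,0]]]'
python3 -m inch '[[1,[0.04,0,0],[0,0,0]],[1,[0.08,0,0],[0,0,0]],[1,[0.12,0,0],[0,0,0]],[1,[0.14,0,0],[0,0,0]],[1,[0.14,0,0],[0,0,0]]]'
```

```text
time: 19.1
tool_pos: [548.7, 99.1, 102.7]
orientation: [-179.1, 89.8, -175.2]
ft_force: [-0.3, -0.4, -2.2]
width: 42.0
time: 19.52
tool_pos: [550.0, 99.5, 91.0]
orientation: [176.2, 90.0, -179.8]
ft_force: [0.0, 0.4, -1.9]
width: 41.5
```

```bash

python3 -m inch '[[1,[0.01,0,0],[0,0,0]],[1,[0.02,0,0],[0,0,0]],[1,[0.03,0,0],[0,0,0]],[1,[0.03,0,0],[0,0,0]],[1,[0.03,0,0],[0,0,0]]]'
python3 -m inch '[[0.1,[0,0,0],[0,0,0]],[0,[0,0,0],[0,0,0]],[-0.2,[0,0,0],[0,0,0]],[-0.2,[0,0,0],[0,0,0]],[-0.2,[0,0,0],[0,0,0]]]'
python3 -m inch '[[-0.2,[-0.1,0,0],[0,0,0]],[-0.2,[-0.25,0,0],[0,0,0]],[-0.2,[-0.45,0,0],[0,0,0]],[-0.2,[-0.65,0,0],[0,0,0]],[-0.2,[-0.8,0,0],[0,0,0]]]'
python3 -m inch '[[-0.2,[0,-0.2,-0.15],[0,0,0]],[-0.2,[0,-0.4,-0.3],[0,0,0]],[-0.2,[0,-0.6,-0.4],[0,0,0]],[-0.2,[0,-0.8,-0.5],[0,0,0]],[-0.2,[0,-1,-0.5],[0,0,0]]]'
python3 - <<'E'
from h import *
d=cam("wrist","w5");st();cv2.imwrite("pics/w5.png",d["img"][:,:,::-1])
print("jar",near(d,(552,99),35,110,130,dark),"L",near(d,(513,60),32,100,126,dark))
t=cam("top","t2");print("topA",near(t,(566,-380),50,42,60,dark),"topbal",near(t,(480,-461),50,42,60,yel))
E
```

```text
time: 19.93
tool_pos: [550.3, 99.5, 88.9]
orientation: [-0.9, 90.0, 3.1]
ft_force: [-3.4, -0.5, 3.7]
width: 41.4
time: 20.35
tool_pos: [550.1, 99.5, 88.0]
orientation: [7.3, 90.0, 11.3]
ft_force: [0.6, 0.1, -1.1]
width: 56.2
time: 20.77
tool_pos: [550.8, 99.6, 170.8]
orientation: [0.3, 89.9, 4.3]
ft_force: [1.3, 0.6, -0.3]
width: 56.9
time: 21.18
tool_pos: [505.9, -4.5, 168.9]
orientation: [-19.6, 90.0, -15.6]
ft_force: [0.6, 0.1, -0.3]
width: 57.0
21.23 [506.9  -7.3 169.2] F [ 0.4 -1.4 -0.1] w 56.8
jar 0 L (936, array([516.7,  58.6, 110.4]), array([513.9,  57. , 117.1]), array([25.1, 13.6, 20.8]))
topA (150, array([ 569.1, -378.8,   51. ]), array([ 567.1, -378.3,   53. ]), array([40.3, 40.9, 17.8])) topbal (139, array([ 475.2, -492.5,   53. ]), array([ 475.6, -492.7,   53.8]), array([40.2, 36.5, 13.7]))
```

View pics/w5.png

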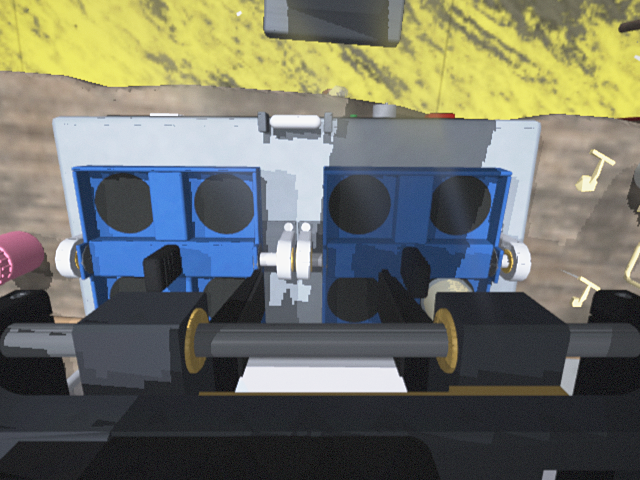

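```bash

python3 -m inch '[[-0.2,[0,-0.2,0],[0,0,0]],[-0.2,[0,-0.4,0],[0,0,0]],[-0.2,[0,-0.6,0],[0,0,0]],[-0.2,[0,-0.8,0],[0,0,0]],[-0.2,[0,-1,0],[0,0,0]]]'
python3 -m inch '[[-0.2,[0,-0.2,0.02],[0,0,0]],[-0.2,[0,-0.4,0.04],[0,0,0]],[-0.2,[0,-0.6,0.06],[0,0,0]],[-0.2,[0,-0.8,0.08],[0,0,0]],[-0.2,[0,-1,0.1],[0,0,0]]]'
python3 -m inch '[[-0.2,[0,-0.2,0.02],[0,0,0]],[-0.2,[0,-0.4,0.04],[0,0,0]],[-0.2,[0,-0.6,0.06],[0,0,0]],[-0.2,[0,-0.8,0.08],[0,0,0]],[-0.2,[0,-1,0.1],[0,0,0]]]'
python3 -m inch '[[-0.2,[0,-0.2,0.04],[0,0,0]],[-0.2,[0,-0.4,0.08],[0,0,0]],[-0.2,[0,-0.6,0.12],[0,0,0]],[-0.2,[0,-0.75,0.16],[0,0,0]],[-0.2,[0,-0.76,0.16],[0,0,0]]]'
python3 - <<'E'
from h import *
d=cam("wrist","w6");st()
j=near(d,(567,-380),32,42,60,dark);print(j)
print(tool([j[1][0],j[1][1],21]))
t=cam("top","t3")
print("tray jar",near(t,(552,99),40,95,130,dark))
E
```

```text
time: 21.7
tool_pos: [514.6, -103.6, 168.8]
orientation: [16.8, 89.9, 20.8]
ft_force: [0.9, -0.1, -0.4]
width: 57.1
time: 22.12
tool_pos: [531.7, -202.8, 168.7]
orientation: [20.5, 90.0, 24.5]
ft_force: [0.4, -0.2, 0.7]
width: 57.3
time: 22.53
tool_pos: [548.8, -301.8, 168.6]
orientation: [21.9, 90.0, 25.9]
ft_force: [0.4, -1.0, 0.4]
width: 57.4
time: 22.95
tool_pos: [570.3, -378.0, 168.4]
orientation: [-43.7, 89.9, -39.8]
ft_force: [-0.6, 0.0, 0.7]
width: 56.9
23.0 [ 569.9 -376.8  168.3] F [0.  1.2 0.4] w 57.2
(1926, array([ 568.8, -381.4,   48.2]), array([ 567.9, -381.4,   51.6]), array([42.6, 41.2, 11.5]))
(array([ 1.47253911, -0.04552064, -0.01506768]), array([[ 0.   , -0.069,  0.998],
       [ 0.   ,  0.998,  0.069],
       [-1.   ,  0.   ,  0.   ]]))
tray jar (161, array([552.8, 100.5, 117.1]), array([551. ,  99.6, 118.7]), array([41.8, 41.2, 20.9]))
```

Tray jar sits where expected. Grasp the second jar at (568.8, −381.4).

```bash

python3 -m inch '[[-0.2,[0.2,-0.035,-0.012],[0,0,0]],[-0.2,[0.4,-0.035,-0.012],[0,0,0]],[-0.2,[0.6,-0.035,-0.012],[0,0,0]],[-0.2,[0.8,-0.035,-0.012],[0,0,0]],[-0.2,[1,-0.035,-0.012],[0,0,0]]]'
python3 -m inch '[[-0.2,[0.2,0,0],[0,0,0]],[-0.2,[0.35,0,0],[0,0,0]],[-0.2,[0.47,0,0],[0,0,0]],[-0.2,[0.47,0,0],[0,0,0]],[0.1,[0.47,0,0],[0,0,0]]]'
python3 -m inch '[[0.5,[0,0,0],[0,0,0]],[1,[0,0,0],[0,0,0]],[1,[0,0,0],[0,0,0]],[1,[0,0,0],[0,0,0]],[1,[0,0,0],[0,0,0]]]'
python3 -m inch '[[1,[-0.1,0,0],[0,0,0]],[1,[-0.3,0,0],[0,0,0]],[1,[-0.5,0,0],[0,0,0]],[1,[-0.7,0,0],[0,0,0]],[1,[-0.9,0,0],[0,0,0]]]'
python3 -m inch '[[1,[-0.2,0,0],[0,0,0]],[1,[-0.4,0,0],[0,0,0]],[1,[-0.6,0,0],[0,0,0]],[1,[-0.6,0,0],[0,0,0]],[1,[-0.6,0,0],[0,0,0]]]'
python3 - <<'E'
from h import *
print(tool([472.2,94,170]))
E
```

```text
time: 23.47
tool_pos: [568.5, -378.2, 67.6]
orientation: [68.4, 90.0, 72.5]
ft_force: [-0.1, -0.8, -0.7]
width: 56.7
time: 23.88
tool_pos: [568.2, -379.2, 20.8]
orientation: [133.2, 89.9, 137.2]
ft_force: [0.4, -0.2, 0.4]
width: 54.3
time: 24.3
tool_pos: [569.3, -380.5, 23.0]
orientation: [-36.5, 89.8, -32.5]
ft_force: [0.2, 1.7, 5.5]
width: 41.6
time: 24.72
tool_pos: [567.5, -379.6, 111.4]
orientation: [148.5, 89.9, 152.5]
ft_force: [-0.3, -0.5, -2.3]
width: 41.8
time: 25.13
tool_pos: [568.6, -380.3, 172.3]
orientation: [-46.5, 89.9, -42.5]
ft_force: [-0.2, -0.5, -2.4]
width: 41.8
(array([ 0.01391799,  4.79895686, -0.63124401]), array([[ 0.002, -0.07 ,  0.998],
       [-0.002,  0.998,  0.07 ],
       [-1.   , -0.002,  0.002]]))
```

```bash

python3 -m inch '[[1,[0,0.15,-0.02],[0,0,0]],[1,[0,0.35,-0.05],[0,0,0]],[1,[0,0.55,-0.08],[0,0,0]],[1,[0,0.75,-0.1],[0,0,0]],[1,[0,0.96,-0.13],[0,0,0]]]'
python3 -m inch '[[1,[0,0.2,-0.03],[0,0,0]],[1,[0,0.4,-0.06],[0,0,0]],[1,[0,0.6,-0.09],[0,0,0]],[1,[0,0.8,-0.11],[0,0,0]],[1,[0,0.96,-0.13],[0,0,0]]]'
python3 -m inch '[[1,[0,0.2,-0.03],[0,0,0]],[1,[0,0.4,-0.06],[0,0,0]],[1,[0,0.6,-0.09],[0,0,0]],[1,[0,0.8,-0.11],[0,0,0]],[1,[0,0.96,-0.13],[0,0,0]]]'
python3 -m inch '[[1,[0,0.2,-0.03],[0,0,0]],[1,[0,0.4,-0.06],[0,0,0]],[1,[0,0.6,-0.09],[0,0,0]],[1,[0,0.8,-0.11],[0,0,0]],[1,[0,0.96,-0.12],[0,0,0]]]'
python3 -m inch '[[1,[0,0.2,-0.03],[0,0,0]],[1,[0,0.4,-0.06],[0,0,0]],[1,[0,0.6,-0.09],[0,0,0]],[1,[0,0.8,-0.11],[0,0,0]],[1,[0,0.96,-0.12],[0,0,0]]]'
python3 -m inch '[[1,[0,0,0],[0,0,0]],[1,[0,0,0],[0,0,0]],[1,[0,0,0],[0,0,0]],[1,[0,0,0],[0,0,0]],[1,[0,0,0],[0,0,0]]]'
python3 - <<'E'
from h import *
d=cam("wrist","w7");st();cv2.imwrite("pics/w7.png",d["img"][:,:,::-1]);
print("L",near(d,(515,60),32,100,126,dark))
print(tool([472.5,94,92]))
E
```

```text
time: 25.55
tool_pos: [547.0, -283.6, 168.0]
orientation: [145.0, 89.7, 148.9]
ft_force: [-0.0, -0.3, -1.5]
width: 41.2
time: 25.97
tool_pos: [527.2, -188.3, 168.4]
orientation: [149.3, 89.7, 153.3]
ft_force: [0.3, -0.8, -2.2]
width: 41.4
time: 26.38
tool_pos: [507.9, -93.8, 169.3]
orientation: [157.4, 89.8, 161.4]
ft_force: [0.8, 0.3, -2.0]
width: 41.6
time: 26.8
tool_pos: [489.2, 1.0, 169.4]
orientation: [167.7, 89.8, 171.7]
ft_force: [-0.6, -0.3, -1.7]
width: 41.4
time: 27.22
tool_pos: [470.5, 95.7, 169.4]
orientation: [179.2, 89.8, -176.8]
ft_force: [-0.1, 0.2, -2.4]
width: 41.6
time: 27.63
tool_pos: [472.0, 93.7, 170.9]
orientation: [-149.7, 90.0, -145.8]
ft_force: [0.3, -0.6, -2.5]
width: 41.7
27.68 [472.1  93.8 171. ] F [ 0.1  0.3 -2.1] w 41.8
L 0
(array([0.79003368, 0.00185208, 0.00480202]), array([[-0.   , -0.068,  0.998],
       [-0.   ,  0.998,  0.068],
       [-1.   , -0.   , -0.   ]]))
```

View pics/w7.png

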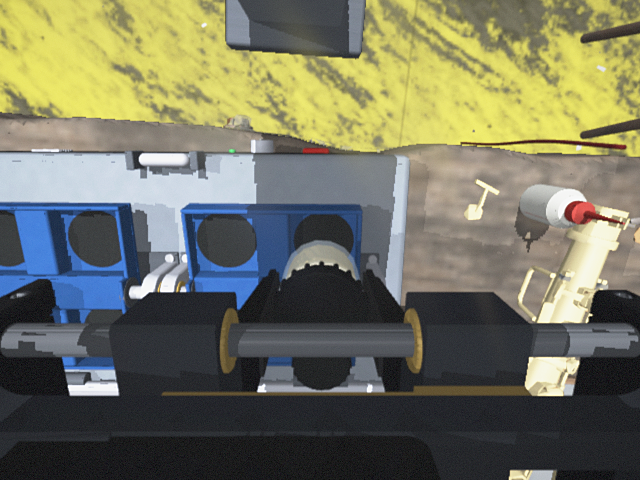

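```bash

python3 -m inch '[[1,[0.1,0,0],[0,0,0]],[1,[0.25,0,0],[0,0,0]],[1,[0.4,0,0],[0,0,0]],[1,[0.52,0,0],[0,0,0]],[1,[0.6,0,0],[0,0,0]]]'
python3 -m inch '[[1,[0.05,0,0],[0,0,0]],[1,[0.1,0,0],[0,0,0]],[1,[0.15,0,0],[0,0,0]],[1,[0.19,0,0],[0,0,0]],[1,[0.19,0,0],[0,0,0]]]'
python3 -m inch '[[1,[0.01,0,0],[0,0,0]],[1,[0.02,0,0],[0,0,0]],[1,[0.02,0,0],[0,0,0]],[1,[0.02,0,0],[0,0,0]],[1,[0.02,0,0],[0,0,0]]]'
```

```text
time: 28.1
tool_pos: [470.9, 94.2, 108.9]
orientation: [-178.1, 89.8, -174.1]
ft_force: [0.7, 0.9, -1.3]
width: 41.0
time: 28.52
tool_pos: [472.4, 94.5, 92.2]
orientation: [-5.4, 89.9, -1.4]
ft_force: [0.1, 0.7, -0.2]
width: 41.3
time: 28.93
tool_pos: [472.8, 94.5, 91.1]
orientation: [-3.5, 89.9, 0.4]
ft_force: [0.2, -1.2, 3.3]
width: 41.1
```

```bash

python3 -m inch '[[0.1,[0,0,0],[0,0,0]],[0,[0,0,0],[0,0,0]],[-0.2,[0,0,0],[0,0,0]],[-0.2,[0,0,0],[0,0,0]],[-0.2,[0,0,0],[0,0,0]]]'
python3 -m inch '[[-0.2,[-0.1,0,0],[0,0,0]],[-0.2,[-0.25,0,0],[0,0,0]],[-0.2,[-0.45,0,0],[0,0,0]],[-0.2,[-0.65,0,0],[0,0,0]],[-0.2,[-0.85,0,0],[0,0,0]]]'
python3 -m inch '[[-0.2,[-0.2,-0.2,0],[0,0,0]],[-0.2,[-0.4,-0.4,0],[0,0,0]],[-0.2,[-0.6,-0.6,0],[0,0,0]],[-0.2,[-0.8,-0.8,0],[0,0,0]],[-0.2,[-1,-1,0],[0,0,0]]]'
python3 - <<'E'
from h import *
st()
t=cam("top","t4");w=cam("wrist","w8");s=cam("side","s4")
cv2.imwrite("pics/s4.png",cv2.resize(s["img"][140:340,225:475,::-1],None,fx=2.6,fy=2.6,interpolation=cv2.INTER_CUBIC))
for n,d in(("t",t),("w",w),("s",s)):
    for P in((550,99),(473,94)):print(n,"jar",near(d,P,30,100,132,dark))
    print(n,"lug",near(d,(513,60),18,100,126,dark))
print("bar",near(t,(700,-30),110,200,330,dark)); print("bar s",near(s,(700,-30),110,200,330,dark))
E
```

```text
time: 29.35
tool_pos: [471.6, 94.5, 89.8]
orientation: [176.3, 90.0, -179.7]
ft_force: [-1.3, 0.0, -0.2]
width: 56.3
time: 29.77
tool_pos: [471.9, 94.5, 176.7]
orientation: [10.4, 90.0, 14.4]
ft_force: [-0.3, -0.1, 0.2]
width: 57.2
time: 30.18
tool_pos: [478.7, -6.0, 277.0]
orientation: [-8.9, 89.9, -4.9]
ft_force: [0.7, -0.2, -0.8]
width: 57.2
30.18 [478.7  -6.  277. ] F [ 0.7 -0.2 -0.8] w 57.2
t jar (39, array([549.4, 107.7, 116.8]), array([547.5, 111.6, 121.9]), array([40.3, 24.5, 25.8]))
t jar (50, array([470.2, 107. , 122.3]), array([469.7, 106.8, 122.9]), array([34.5, 15.6, 16. ]))
t lug (8, array([512.4,  60. , 120.7]), array([510.4,  58.9, 121.7]), array([15.1,  3.1,  9.4]))
w jar (940, array([548.1,  96.5, 116.7]), array([542.4,  95.8, 120.7]), array([39.9, 39.3, 12.2]))
w jar (1463, array([471.8,  91.3, 112.4]), array([471.3,  90.2, 120.2]), array([42.3, 39.8, 20.5]))
w lug (378, array([513.6,  58.6, 110.3]), array([511.6,  57.3, 117.7]), array([22.9, 13.9, 20.5]))
s jar (72, array([544.4,  92.7, 121.6]), array([542.7,  91.6, 123.9]), array([33.8, 34.7, 10.6]))
s jar (96, array([468.5,  93.4, 120.5]), array([467.7,  87.1, 123.1]), array([37.9, 39.4, 11.8]))
s lug (59, array([510.5,  59.6, 111.9]), array([508. ,  57.1, 110.9]), array([24. , 13.9, 23.3]))
bar (175, array([675. , -12.1, 263.7]), array([674.3, -10.5, 277.6]), array([ 15.7, 119.6,  46.4]))
bar s (48, array([672.5, -15.3, 265.7]), array([671. ,   8.4, 278.1]), array([ 11.9, 114.3,  31.2]))
```

View pics/s4.png

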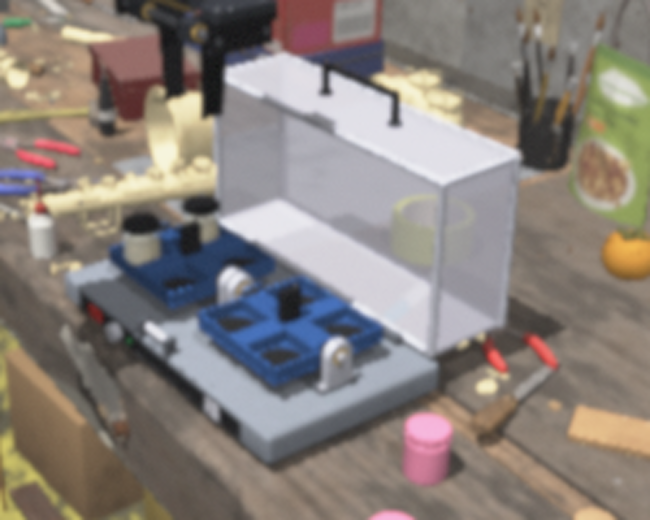

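```bash
python3 - <<'E'
from h import *
print(state()["qpos"].round(1))
for n in("t4","s4"):
    d=dict(np.load(n+".npz"));W=world(d);h=cv2.cvtColor(d["img"],cv2.COLOR_RGB2HSV)
    m=(h[...,2]<75)&(W[...,2]>255)&(W[...,2]<300)&(abs(W[...,0]-675)<40)&(abs(W[...,1]+15)<80)
    q=W[m];print(n,len(q),np.median(q,0),q.min(0),q.max(0),np.polyfit(q[:,1],q[:,0],1))
# two-view triangulation of bar ends, by pixels of mask extremes
T=dict(np.load("top0.npz"));S=dict(np.load("side0.npz"));e=[]
for d in(T,S):
    W=world(d);h=cv2.cvtColor(d["img"],cv2.COLOR_RGB2HSV)
    m=((h[...,2]<75)&(W[...,2]>255)&(W[...,2]<300)&(abs(W[...,0]-675)<40)&(abs(W[...,1]+15)<80)).astype(np.uint8)
    v,u=np.nonzero(m);k=np.argsort(u);e.append([(u[k[:4]].mean(),v[k[:4]].mean()),(u[k[-4:]].mean(),v[k[-4:]].mean())])
    print(e[-1])
for i in(0,1):print(tri(T,e[0][i],S,e[1][i]))
E
```

```text
[  -7.2  -17.1  111.1    0.    85.7 -101. ]
t4 155 [674.37685436 -13.10649585 278.18210554] [667.197285   -70.94985501 258.18284975] [682.89987369  44.67271748 286.94573058] [-6.44932744e-02  6.73357475e+02]
s4 46 [671.41754585   7.39826147 278.13655978] [666.49467356 -72.41363388 266.12710108] [678.44098238  41.88548798 281.25826121] [-5.11689364e-02  6.71522740e+02]
[(np.float64(298.0), np.float64(176.5)), (np.float64(342.0), np.float64(175.5))]
[(np.float64(350.0), np.float64(165.5)), (np.float64(372.75), np.float64(175.0))]
(array([671.86558102,  43.82976322, 272.57217424]), np.float64(1.6760030567367208))
(array([669.71294568, -67.69169823, 281.2189636 ]), np.float64(8.97414807715151))
```

```bash

python3 -m inch '[[0.2,[-0.05,0,0],[0.0195,0,0]],[0.2,[-0.1,0,0],[0.039,0,0]],[0.2,[-0.15,0,0],[0.0585,0,0]],[0.2,[-0.2,0,0],[0.078,0,0]],[0.2,[-0.25,0,0],[0.0975,0,0]]]'
python3 -m inch '[[0.2,[-0.05,0,0],[0.0195,0,0]],[0.2,[-0.1,0,0],[0.039,0,0]],[0.2,[-0.15,0,0],[0.0585,0,0]],[0.2,[-0.2,0,0],[0.078,0,0]],[0.2,[-0.25,0,0],[0.0975,0,0]]]'
python3 -m inch '[[0.2,[-0.05,0,0],[0.0195,0,0]],[0.2,[-0.1,0,0],[0.039,0,0]],[0.2,[-0.15,0,0],[0.055,0,0]],[0.2,[-0.15,0,0],[0.055,0,0]],[0.2,[-0.15,0,0],[0.055,0,0]]]'
python3 - <<'E'
from h import *
st();print(tool([674,-13.5,340]))
E
```

```text
time: 30.75
tool_pos: [478.1, -4.1, 298.7]
orientation: [-165.5, 89.8, 163.1]
ft_force: [0.2, -0.2, 0.3]
width: 38.6
time: 31.17
tool_pos: [478.2, -4.1, 323.7]
orientation: [-130.1, 89.8, 163.4]
ft_force: [1.1, -0.1, -0.4]
width: 37.7
time: 31.58
tool_pos: [478.6, -4.4, 339.1]
orientation: [-112.1, 89.9, 162.1]
ft_force: [0.3, -0.5, 0.1]
width: 38.3
31.58 [478.6  -4.4 339.1] F [ 0.3 -0.5  0.1] w 38.3
(array([-0.01148897,  1.94224615,  0.23394833]), array([[-0.001,  0.997,  0.073],
       [ 0.   ,  0.073, -0.997],
       [-1.   , -0.001, -0.001]]))
```

```bash

python3 -m inch '[[0.2,[0,0.2,0.02],[0,0,0]],[0.2,[0,0.4,0.05],[0,0,0]],[0.2,[0,0.6,0.08],[0,0,0]],[0.2,[0,0.8,0.1],[0,0,0]],[0.2,[0,1,0.12],[0,0,0]]]'
python3 -m inch '[[0.2,[0,0.2,0.02],[0,0,0]],[0.2,[0,0.4,0.05],[0,0,0]],[0.2,[0,0.6,0.08],[0,0,0]],[0.2,[0,0.8,0.1],[0,0,0]],[0.2,[0,0.94,0.115],[0,0,0]]]'
python3 -m inch '[[0.2,[0,0,0],[0,0,0]],[0.2,[0,0,0],[0,0,0]],[0.2,[0,0,0],[0,0,0]],[0.2,[0,0,0],[0,0,0]],[0.2,[0,0,0],[0,0,0]]]'
python3 - <<'E'
from h import *
d=cam("wrist","w9");st();cv2.imwrite("pics/w9.png",d["img"][:,:,::-1])
W=world(d);h=cv2.cvtColor(d["img"],cv2.COLOR_RGB2HSV)
m=(h[...,2]<75)&(W[...,2]>262)&(W[...,2]<290)&(abs(W[...,0]-675)<30)&(abs(W[...,1]+15)<90)
q=W[m];print(len(q),np.median(q,0),q.min(0),q.max(0))
print(tool([674,-13.5,257]))
E
```

```text
time: 32.0
tool_pos: [580.0, -9.7, 338.7]
orientation: [-106.4, 89.9, 167.8]
ft_force: [1.4, 0.6, -0.5]
width: 38.0
time: 32.42
tool_pos: [675.0, -14.6, 338.0]
orientation: [-105.0, 89.8, 169.2]
ft_force: [-0.9, 0.3, 0.4]
width: 37.9
time: 32.83
tool_pos: [673.4, -15.0, 340.5]
orientation: [87.1, 90.0, 1.2]
ft_force: [0.7, 0.8, 0.0]
width: 38.1
32.88 [673.5 -15.  340.6] F [ 0.3 -0.5  0.9] w 37.7
2078 [675.92007762  -6.9699402  276.35173132] [668.08934726 -68.612424   271.6903731 ] [683.49940674  43.94449785 278.94995521]
(array([ 0.83617538,  0.00520387, -0.01498305]), array([[ 0.   ,  0.998,  0.07 ],
       [-0.   ,  0.07 , -0.998],
       [-1.   ,  0.   ,  0.   ]]))
```

View pics/w9.png

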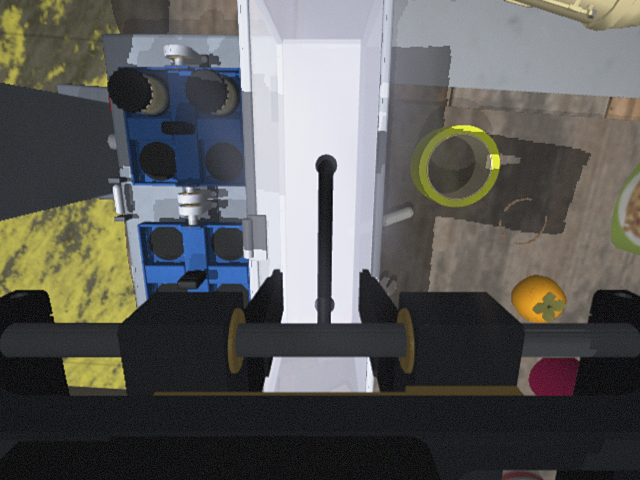

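```bash

python3 -m inch '[[0.2,[0.2,0.01,-0.015],[0,0,0]],[0.2,[0.4,0.015,-0.015],[0,0,0]],[0.2,[0.6,0.015,-0.015],[0,0,0]],[0.2,[0.78,0.015,-0.015],[0,0,0]],[0.2,[0.83,0.015,-0.015],[0,0,0]]]'
python3 -m inch '[[0.4,[0,0,0],[0,0,0]],[0.7,[0,0,0],[0,0,0]],[1,[0,0,0],[0,0,0]],[1,[0,0,0],[0,0,0]],[1,[0,0,0],[0,0,0]]]'
python3 -m inch '[[1,[-0.009,-0.047,0],[0,0,0]],[1,[-0.018,-0.094,0],[0,0,0]],[1,[-0.035,-0.17,0],[0,0,0]],[1,[-0.046,-0.236,0],[0,0,0]],[1,[-0.046,-0.236,0],[0,0,0]]]'
```

```text
time: 33.3
tool_pos: [673.6, -13.4, 253.4]
orientation: [-99.3, 89.7, 174.7]
ft_force: [-1.3, -0.2, -1.0]
width: 37.9
time: 33.72
tool_pos: [676.1, -13.6, 258.9]
orientation: [80.1, 89.9, -5.9]
ft_force: [-0.3, 0.4, 0.4]
width: 10.4
time: 34.13
tool_pos: [651.7, -15.1, 263.9]
orientation: [86.4, 89.8, 0.4]
ft_force: [0.7, 1.0, 7.1]
width: 9.4
```

```bash

python3 -m inch '[[1,[-0.006,-0.05,0],[0,0,0]],[1,[-0.011,-0.1,0],[0,0,0]],[1,[-0.015,-0.15,0],[0,0,0]],[1,[-0.018,-0.2,0],[0,0,0]],[1,[-0.021,-0.239,0],[0,0,0]]]'
python3 -m inch '[[1,[0,-0.1,0],[0,0,0]],[1,[0.002,-0.19,0],[0,0,0]],[1,[0.01,-0.29,0],[0,0,0]],[1,[0.02,-0.385,0],[0,0,0]],[1,[0.034,-0.479,0],[0,0,0]]]'
python3 -m inch '[[1,[0.02,-0.095,0],[0,0,0]],[1,[0.04,-0.19,0],[0,0,0]],[1,[0.07,-0.28,0],[0,0,0]],[1,[0.1,-0.37,0],[0,0,0]],[1,[0.132,-0.461,0],[0,0,0]]]'
python3 - <<'E'
from h import *
st();s=cam("side","s5");cv2.imwrite("pics/s5.png",s["img"][100:340,200:520,::-1])
E
```

```text
time: 34.55
tool_pos: [628.6, -16.5, 265.6]
orientation: [94.2, 89.8, 8.2]
ft_force: [4.1, 2.1, 4.7]
width: 9.5
time: 34.97
tool_pos: [580.0, -19.6, 261.4]
orientation: [126.7, 89.9, 40.7]
ft_force: [2.8, 3.6, 2.7]
width: 9.6
time: 35.38
tool_pos: [533.2, -22.5, 247.0]
orientation: [-166.0, 89.9, 108.0]
ft_force: [2.8, 4.9, 3.1]
width: 9.1
35.38 [533.2 -22.5 247. ] F [2.8 4.9 3.1] w 9.1
```

View pics/s5.png

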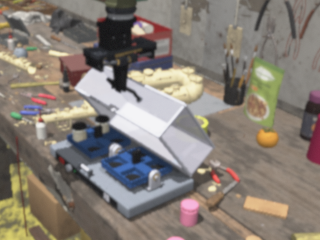

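```bash

python3 -m inch '[[1,[0.035,-0.09,0],[0,0,0]],[1,[0.08,-0.175,-0.01],[0,0,0]],[1,[0.125,-0.26,-0.01],[0,0,0]],[1,[0.175,-0.34,-0.01],[0,0,0]],[1,[0.225,-0.423,-0.01],[0,0,0]]]'
python3 -m inch '[[1,[0.055,-0.08,0],[0,0,0]],[1,[0.115,-0.155,-0.01],[0,0,0]],[1,[0.175,-0.23,-0.01],[0,0,0]],[1,[0.24,-0.3,-0.01],[0,0,0]],[1,[0.309,-0.368,-0.01],[0,0,0]]]'
python3 -m inch '[[1,[0.07,-0.065,0],[0,0,0]],[1,[0.145,-0.13,0],[0,0,0]],[1,[0.22,-0.19,0],[0,0,0]],[1,[0.3,-0.245,0],[0,0,0]],[1,[0.378,-0.295,0],[0,0,0]]]'
```

```text
time: 35.85
tool_pos: [491.2, -25.2, 223.9]
orientation: [-146.4, 89.9, 127.6]
ft_force: [2.1, 4.4, 1.7]
width: 9.0
time: 36.27
tool_pos: [454.5, -27.3, 193.2]
orientation: [-36.5, 90.0, -122.5]
ft_force: [1.9, 0.5, 1.0]
width: 9.1
time: 36.68
tool_pos: [424.9, -29.0, 155.1]
orientation: [-91.4, 89.9, -177.4]
ft_force: [-0.2, 1.1, 1.1]
width: 9.1
```

```bash

python3 -m inch '[[1,[0.07,-0.04,0],[0,0,0]],[1,[0.14,-0.08,0],[0,0,0]],[1,[0.21,-0.117,0],[0,0,0]],[1,[0.285,-0.15,0],[0,0,0]],[1,[0.356,-0.182,0],[0,0,0]]]'
python3 -m inch '[[1,[0.03,-0.01,0],[0,0,0]],[1,[0.06,-0.025,0],[0,0,0]],[1,[0.09,-0.035,0],[0,0,0]],[1,[0.113,-0.042,0],[0,0,0]],[1,[0.113,-0.042,0],[0,0,0]]]'
```

```text
time: 37.1
tool_pos: [407.1, -30.2, 119.5]
orientation: [-115.9, 90.0, 158.1]
ft_force: [-0.6, 2.0, 2.3]
width: 9.0
time: 37.52
tool_pos: [402.9, -30.4, 108.4]
orientation: [-109.0, 89.9, 165.0]
ft_force: [-1.5, 1.1, -0.6]
width: 9.0
```

```bash

python3 -m inch '[[1,[0.03,-0.01,0],[0,0,0]],[1,[0.06,-0.02,0],[0,0,0]],[1,[0.09,-0.03,0],[0,0,0]],[1,[0.127,-0.04,0],[0,0,0]],[1,[0.127,-0.04,0],[0,0,0]]]'
python3 -m inch '[[1,[0.01,0,0],[0,0,0]],[1,[0.02,0,0],[0,0,0]],[1,[0.03,0,0],[0,0,0]],[1,[0.03,0,0],[0,0,0]],[1,[0.03,0,0],[0,0,0]]]'
```

```text
time: 37.93
tool_pos: [399.2, -30.6, 96.5]
orientation: [-123.9, 90.0, 150.1]
ft_force: [-3.5, 2.6, 3.2]
width: 9.2
time: 38.35
tool_pos: [398.5, -30.7, 93.8]
orientation: [-100.2, 89.8, 173.8]
ft_force: [-8.0, 2.5, 8.9]
width: 9.2
```

```bash

python3 -m inch '[[0.6,[0,0,0],[0,0,0]],[0.6,[0,0,0],[0,0,0]],[0.6,[-0.03,0,0],[0,0,0]],[0.6,[-0.03,0,0],[0,0,0]],[0.6,[-0.03,0,0],[0,0,0]]]'
python3 -m inch '[[0.6,[-0.1,0,0],[0,0,0]],[0.6,[-0.3,0,0],[0,0,0]],[0.6,[-0.5,0,0],[0,0,0]],[0.6,[-0.7,0,0],[0,0,0]],[0.6,[-0.9,0,0],[0,0,0]]]'
python3 - <<'E'
from h import *
st()
s=cam("side","s6");cv2.imwrite("pics/s6.png",cv2.resize(s["img"][140:340,225:475,::-1],None,fx=2.6,fy=2.6,interpolation=cv2.INTER_CUBIC))
w=cam("wrist","w10");W=world(w);z=w["z_map"]
m=(W[...,2]>130)&(W[...,2]<175)&(W[...,0]>430)&(W[...,0]<620)&(abs(W[...,1]+25)<170)&(z>0)
q=W[m];A=np.c_[q[:,0],q[:,1],np.ones(len(q))];c=np.linalg.lstsq(A,q[:,2],rcond=None)[0]
print(len(q),"plane",c,"z at (446,-31)",c@[446,-31,1],"res",np.std(q[:,2]-A@c))
print(tool([448,-31,165]))
E
```

```text
time: 38.77
tool_pos: [399.9, -31.0, 96.7]
orientation: [58.1, 89.9, -27.9]
ft_force: [-0.3, -0.5, 0.1]
width: 18.8
time: 39.18
tool_pos: [399.6, -30.9, 188.1]
orientation: [63.2, 90.0, -22.8]
ft_force: [0.5, -0.1, 0.7]
width: 18.7
39.18 [399.6 -30.9 188.1] F [ 0.5 -0.1  0.7] w 18.7
84349 plane [-2.60410864e-03 -1.15168222e-03  1.53066283e+02] z at (446,-31) 151.9405524268454 res 0.7569334732580036
(array([0.2650674 , 0.45771837, 0.02790372]), array([[ 0.008,  0.998,  0.07 ],
       [-0.002,  0.07 , -0.998],
       [-1.   ,  0.008,  0.002]]))
```

View pics/s6.png

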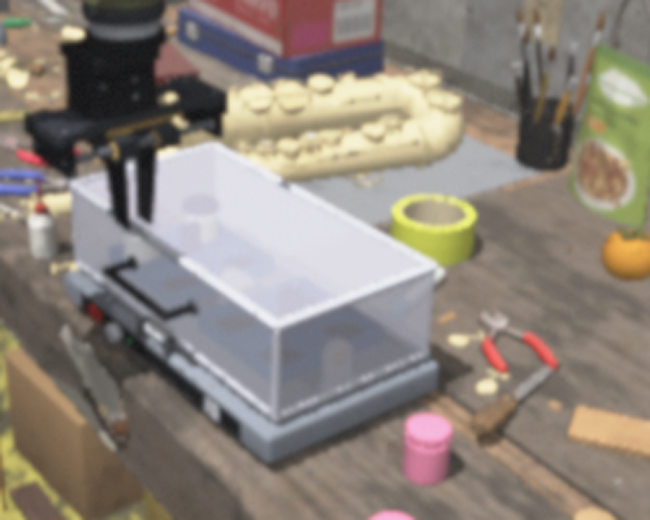

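```bash

python3 -m inch '[[1,[0,0.15,0],[0,0,0]],[1,[0,0.3,0.02],[0,0,0]],[1,[0,0.46,0.02],[0,0,0]],[1,[0.1,0.46,0.02],[0,0,0]],[1,[0.25,0.46,0.02],[0,0,0]]]'
python3 -m inch '[[1,[0.05,0,0],[0,0,0]],[1,[0.09,0,0],[0,0,0]],[1,[0.11,0,0],[0,0,0]],[1,[0.13,0,0],[0,0,0]],[1,[0.13,0,0],[0,0,0]]]'
python3 -m inch '[[1,[0.01,0,0],[0,0,0]],[1,[0.02,0,0],[0,0,0]],[1,[0.02,0,0],[0,0,0]],[1,[0.02,0,0],[0,0,0]],[1,[0.02,0,0],[0,0,0]]]'
```

```text
time: 39.7
tool_pos: [446.3, -29.7, 161.6]
orientation: [69.0, 89.9, -17.0]
ft_force: [-0.1, -0.7, -0.3]
width: 0.3
time: 40.12
tool_pos: [443.6, -29.3, 152.0]
orientation: [-100.8, 89.7, 173.2]
ft_force: [-16.3, 3.0, 23.1]
width: -0.1
time: 40.53
tool_pos: [443.6, -29.4, 151.9]
orientation: [-98.9, 89.7, 175.1]
ft_force: [-19.6, 3.0, 31.8]
width: 0.1
```

```bash

python3 -m inch '[[1,[-0.1,0,0],[0,0,0]],[1,[-0.3,0,0],[0,0,0]],[1,[-0.5,0,0],[0,0,0]],[1,[-0.7,0,0],[0,0,0]],[1,[-0.9,0,0],[0,0,0]]]'
python3 -m inch '[[1,[-0.2,-0.2,0],[0,0,0]],[1,[-0.4,-0.4,0],[0,0,0]],[1,[-0.6,-0.6,0],[0,0,0]],[1,[-0.6,-0.6,0],[0,0,0]],[1,[-0.6,-0.6,0],[0,0,0]]]'
python3 - <<'E'
from h import *
st();w=cam("wrist","w11");W=world(w);z=w["z_map"]
m=(W[...,2]>130)&(W[...,2]<175)&(W[...,0]>430)&(W[...,0]<620)&(abs(W[...,1]+25)<170)&(z>0)
q=W[m];A=np.c_[q[:,0],q[:,1],np.ones(len(q))];c=np.linalg.lstsq(A,q[:,2],rcond=None)[0];print("plane",c)
cv2.imwrite("pics/w11.png",w["img"][:,:,::-1])
s=cam("side","s7");cv2.imwrite("pics/s7.png",cv2.resize(s["img"][190:330,230:440,::-1],None,fx=3.5,fy=3.5,interpolation=cv2.INTER_CUBIC))
E
```

```text
time: 40.95
tool_pos: [444.7, -29.5, 236.8]
orientation: [-100.0, 90.0, 174.0]
ft_force: [0.9, 0.0, 0.6]
width: 0.4
time: 41.37
tool_pos: [385.6, -34.0, 297.5]
orientation: [73.3, 89.8, -12.7]
ft_force: [0.4, -0.4, 0.6]
width: 0.6
41.37 [385.6 -34.  297.5] F [ 0.4 -0.4  0.6] w 0.6
plane [ 1.87790953e-03 -4.16257723e-06  1.50868626e+02]
```

View pics/w11.png

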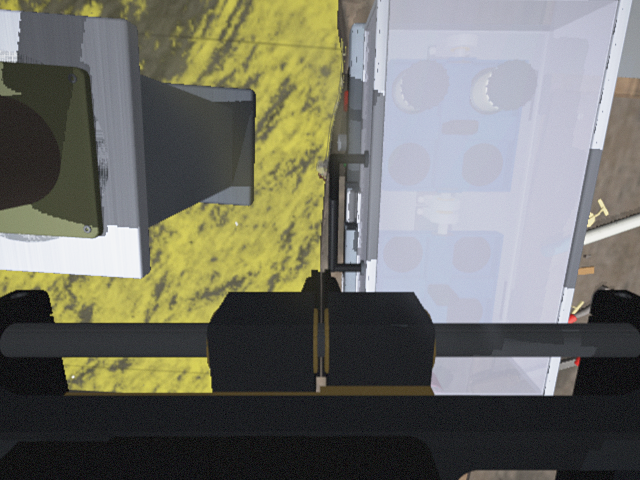

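The wrist view shows the hood shut, with both jars in the left tray's left column at (418,88) and (500,90). The right tray is empty, the hood top is flat (slope 0.002) and the robot is clear.

```bash
python3 -c "
from bench import *
print(sign_off())"
```

```text
the job is handed in; nothing more can be done
None
```

I finished the job and handed it in at about 41 s; no verdict came back.

- **Bearing play:** I gripped each tray by its lug and rocked it left, then right, to the stops at about 20 N. The left tray moved about 3.5 mm, so it runs tight. The right tray moved about 14.3 mm, so it is worn.
- **Loading:** Two black-capped jars were present. They went into the back and front pockets of the left tray's outer (left-hand) column. They balance each other, so I left the balance jar on the bench. It had been knocked about 30 mm aside partway through, not by the robot.
- **Hood:** I pulled the hood down by its bar and it was already shut after that. A further press on the top met a solid stop at 152 mm under 23–32 N. That is more than the 10–15 N you gave, but within the wrist limit.

**Last checks:**
- The hood top was flat, with a slope of about 0.002, at about 152 mm.
- Before the hood was closed, both jars stood about 1–3 mm from their pocket centres with their caps at the same height. I judged the tray level from that rather than measuring its tilt. I saw the jars still in place through the closed hood.
- The worn tray was empty.
- I did not measure the oil bottle, screwdriver or pad stack again at the end. The robot never came near the bottle or screwdriver, and it passed the pad stack without any contact I noticed.

The only disagreement was between camera readings of the bar's ends, which were up to 9 mm apart. The close wrist view settled it before I gripped the bar.

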